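# Swing the bread board in alongside the rail

## Task

On the trolley top, the long narrow wooden board with a hole in one end sits over a short steel peg and has been left swung out across the work space. Push it near its free end so that it turns about the peg, flat on the top and with the peg still in its hole, until it lies close alongside the low wooden rail and parallel with it. Do not ram it against the rail, and leave the mug and the grill brush where they are.

Things in the scene. Friction and masses are not known exactly. Their poses are not given: they have to be found in the camera images.
- rest: Fixed steel peg (12 mm across, 40 high) and low dark wooden rail. Origin: on the top, at the peg's centre; z up; x parallel to the rail, the way the board must finally point from the peg. Rail: 300 mm long, 25 high, x = -20 to 280, y = +50 to +68 mm. At the start the board is swung out 35 to 56 degrees to the -y side; nothing else stands there.
- board: Pale wooden board, loose, 285 x 70 x 18 mm, about 0.26 kg, flat on the top. Origin: centre of its 18 mm hole (3 mm play round the peg), underside; z up; x to its free end. Spans x = -35 to 250, y = -35 to +35 mm. Push on its y = -35 edge. It slides with friction and stays where left. When parallel, 15 mm is left between it and the rail: no contact needed.
- board_end (a point): The middle of the board's free end, on its upper edge: 250 mm from the hole's centre, 18 mm above the trolley top.
- mug: A white ceramic mug standing near the peg, off the rail's peg end (-x), 80 mm across, 90 mm high, with a handle on its side reaching about 30 mm out. Origin: centre of its underside. To be left alone.
- brush: A steel grill brush lying on the top beyond the reach of the board's free end, 225 mm long, up to 45 mm wide and 26 mm high. Origin: on the top, under its middle, x towards its bristle head. To be left alone.

How it is judged:
By the outcome, as a careful person would: the job done as asked, in the order asked, and still so for the second after the job is handed in, with the robot touching nothing.
It also fails if it takes over 32 s, if anything falls off the work surface, if the arm or the gripper's body presses on something with over 40 N, if the wrist force passes 120 N, or if a joint passes its speed limit or range.

## Robot

A 7-joint arm with a two-finger parallel gripper is mounted at the origin on the work surface. World frame = base frame: x ahead of the robot, y to its left, z up, the work surface at z = 0. Lengths are in m, angles in rad, forces in N, time in s.
With the tool pointing down it reaches from about 0.4 to 0.85 m from the base axis. Payload 10.4 kg.
Tool frame: the origin (TCP) lies at the very end of the fingers, on their centre line; the grasp point (between the pads) lies manip.hold_point_z behind it (manip.hold_point_z is the distance from the TCP to the grasp point, in m); z points along the fingers, x is the direction in which the jaws open and shut, and the axes are right-handed (so a half turn about z gives the same grasp; the last joint's range is limited). The gripper opens to 85 mm and grips with 20 to 120 N. Pads are 22 mm wide; open, the fingers measure 114 mm over their backs; the gripper's body (76 mm by 85 mm) begins 54 mm behind the grasp point. The pads swing forward as they close: fully open they stand 13 mm farther back than shut.
Start: joints at [1.133, 0.332, -0.065, 1.46, 0.022, 1.35, -0.088], TCP at [0.252, -0.572, 0.231] pointing down, gripper open.
Joint ranges: [-2.6, 2.6], [-0.5, 2.12], [-1.47, 1.34], [0.16, 2.42], [-1.27, 4.41], [0.06, 2.06], [-2.6, 2.6]. Speed limits (rad/s): [2.22, 2.22, 2.79, 2.79, 3.14, 3.14, 3.14].

## Interface

Orientations are given as a unit quaternion [x, y, z, w].
In Python, from workcell import readout, camera, camera_info, manip gives the robot as it stands.
- The arm moves only by the tool play_rows, never from a script. Its argument "rows" is a list of rows, each a list of 3 entries, a list of its own where there are three numbers: the shift along the world's x, y, z in mm, then the turn, a rotation vector about the world's x, y, z in degrees, then the finger opening in mm, from 0 to 85.4. In form: [[[tx, ty, tz], [rx, ry, rz], fingers], ...]. A call has 1 to 12 rows; each row shifts and turns the commanded pose from where the row before left it; what a row does not reach is not made up. A row lasts 1/8 s, in which the tool goes at most 62.5 mm and 10.7 degrees, less where a joint would pass 70% of its speed; a pose out of reach is approached as far as the arm can. A call with a gripper value outside its range is refused whole. The fingers move at their own pace and stop on an object; "force" is the grip in N (left out, the last holds). Time passes only in rows, so rows that do not move let the fingers close. It gives the time, the measured TCP pose, the force and the opening at its end, in the units of the state.
- readout.get_obs(): the state, without advancing time (a new reading comes with each control period).
- camera(name): name is "scene" or "top" or "wrist"; returns the picture (384x512x3 uint8, blue, green, red); there is no depth.
- camera_info(name): a dict with "fx", "fy", "cx", "cy" (pixels), "world_from_camera" (4x4, takes a point from camera to world coordinates). Camera axes: x right, y up, looking along -z (the intrinsics and any distortion apply to the point x, -y, -z); pixel columns grow to the right and rows downward; lengths in m; the calibration is good to about 2 mm. A picture is of the moment at which its call begins: read the wrist's pose just before it. camera_info takes no time and is no camera call; for the wrist camera it gives the pose at the moment of the call.
- manip.hand_in(): hands the job in, once; it reports no verdict.
The state is a dict: "clock": time; "joint_pos": joint angles; "joint_velocities": joint speeds; "tau": joint torques, N m; "position": TCP position; "ee_rot": TCP orientation; "ft_force": force on the tool from outside, world axes, zero at the start; "torque": the same for the moment, N m; "grip_width": opening from 0.0 (shut) to 1.0 (fully open).
Only numpy, scipy, OpenCV 4.12 (cv2) and the standard library are available. Lean on these libraries where they do the work, as an engineer would, in place of code of your own. Each camera call takes 0.05 s, during which the arm holds its last target.

## Working session

There is one attempt and no reset: what is moved stays moved. The work goes in short steps, Python scripts to look and compute and a tool call to move; the robot and the scene stay as the last step left them, time stands still between calls to the robot, and variables do not carry over. Pictures are saved under pics/ and viewed, and the job is handed in when it is done.

Besides the shell and the picture viewer there is one more tool, called as a command line: name --argument value ..., lists and objects as JSON in quotes. play_rows: Moves the arm, as the interface text tells. Its arguments: {"type":"object","properties":{"rows":{"type":"array"},"force":{"type":"number"}},"required":["rows"]}

```bash
mkdir -p pics
python3 - <<'E'
from workcell import readout,camera,camera_info,manip
import cv2
for n in("scene","top"):
    im=camera(n);cv2.imwrite(f"pics/{n}0.png",im)
    i=camera_info(n);print(n,i)
o=readout.get_obs();print(o["clock"],o["position"],o["ee_rot"],o["ft_force"],manip.hold_point_z)
E
```

```text
scene {'fx': 390.03754046269165, 'fy': 390.03754046269165, 'cx': 250.05647223307272, 'cy': 192.12493488997364, 'world_from_camera': array([[-1.80498341e-01, -5.32543945e-01,  8.26932462e-01,
         1.46522115e+00],
       [ 9.83574583e-01, -9.87357528e-02,  1.51103577e-01,
         2.19822709e-01],
       [ 1.17850421e-03,  8.40623696e-01,  5.41618328e-01,
         6.14742322e-01],
       [ 0.00000000e+00,  0.00000000e+00,  0.00000000e+00,
         1.00000000e+00]])}
top {'fx': 419.76547632416475, 'fy': 419.76547632416475, 'cx': 256.4294466059633, 'cy': 189.98326347550451, 'world_from_camera': array([[-0.0064732 ,  0.99567828, -0.09264374,  0.46743079],
       [-0.99996895, -0.00602883,  0.00507561,  0.06991277],
       [ 0.00449514,  0.09267372,  0.99568638,  1.22409894],
       [ 0.        ,  0.        ,  0.        ,  1.        ]])}
0.1 [ 0.25171071 -0.57171408  0.2305845 ] [ 8.37546410e-01 -5.46365813e-01 -5.61957768e-04 -3.05710654e-04] [-0.87921948 -0.11428525  0.82708408] 0.0187
```

View pics/scene0.png

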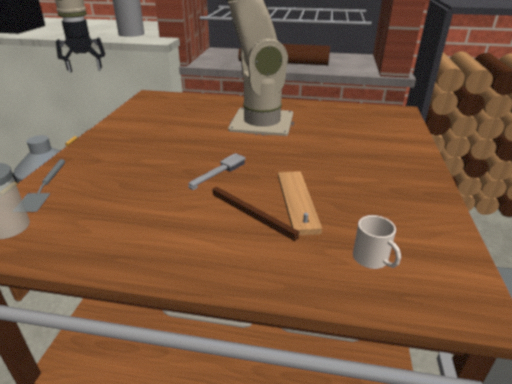

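View pics/top0.png

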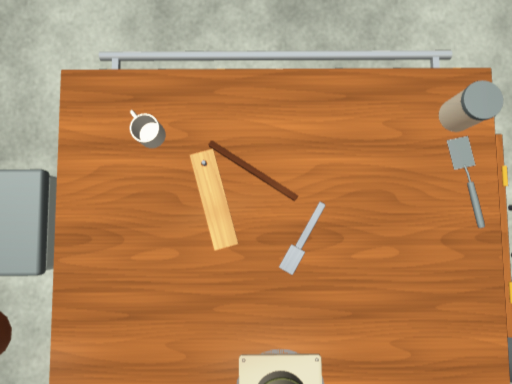

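```bash
cat > h.py <<'E'
import numpy as np
from workcell import camera_info
def p2w(n,u,v,z):
    i=camera_info(n);T=i["world_from_camera"]
    d=T[:3,:3]@np.array([(u-i["cx"])/i["fx"],-(v-i["cy"])/i["fy"],-1]);o=T[:3,3]
    return o+d*(z-o[2])/d[2]
def w2p(n,p):
    i=camera_info(n);T=i["world_from_camera"]
    c=T[:3,:3].T@(np.array(p)-T[:3,3])
    return np.array([i["cx"]+i["fx"]*c[0]/-c[2], i["cy"]+i["fy"]*(-c[1])/-c[2]])
E
python3 - <<'E'
import cv2
im=cv2.imread("pics/top0.png")[100:280,120:340]
im=cv2.resize(im,None,fx=3.5,fy=3.3333333,interpolation=cv2.INTER_CUBIC)
cv2.imwrite("pics/crop0.png",cv2.resize(cv2.imread("pics/top0.png")[110:260,180:335],None,fx=4,fy=4,interpolation=cv2.INTER_CUBIC))
E
```

```text
(no output)
```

View pics/crop0.png

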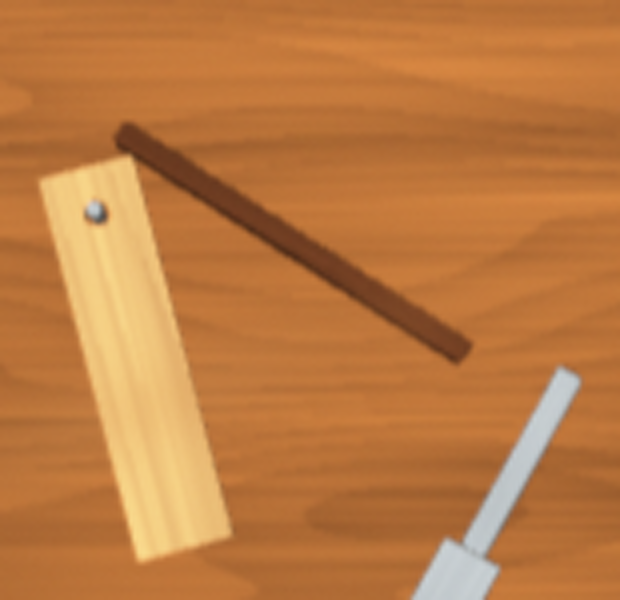

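Run:
```python
from h import *
import cv2
def c(x,y,z): return p2w("top",180+(x+.5)/4-.5,110+(y+.5)/4-.5,z)
peg=c(95,208,.04);print("peg",peg)
B=[c(*p,.018) for p in((39,181),(132,155),(231,535),(139,562))]
for b in B: print(b)
print([np.linalg.norm(B[i]-B[(i+1)%4]) for i in range(4)])
ax=(B[2]+B[3]-B[0]-B[1])[:2];ba=np.arctan2(ax[1],ax[0]);print("board ang",np.degrees(ba))
R=[c(127,122,.025),c(471,346,.025)]
print(R,np.linalg.norm(R[1]-R[0]));d=(R[1]-R[0])[:2];ra=np.arctan2(d[1],d[0]);print("rail ang",np.degrees(ra))
ex=np.array([np.cos(ra),np.sin(ra)]);ey=np.array([-ex[1],ex[0]])
for r in R: q=r[:2]-peg[:2];print("rail in rest",q@ex,q@ey)
for b in B: q=b[:2]-peg[:2];print("board in rest",q@ex,q@ey)
# predicted rail corners reprojected
for x,y in((-.02,.05),(.28,.05),(.28,.068),(-.02,.068)):
    w=peg[:2]+x*ex+y*ey; print(w,(w2p("top",[*w,.025])-[180,110])*4+1.5)
print("mug",p2w("top",147,130,.09))
print("brush ends",p2w("top",322,204,.02),p2w("top",288,272,.02))
```

```text
peg [0.65967145 0.2145219  0.04      ]
[0.6833044  0.25797625 0.018     ]
[0.70207564 0.19049968 0.018     ]
[0.42708665 0.11908526 0.018     ]
[0.40844921 0.18458329 0.018     ]
[np.float64(0.07003889746839398), np.float64(0.28411082418374684), np.float64(0.06809806132290942), np.float64(0.2844853295554294)]
board ang -165.2455666792946
[array([0.72498386, 0.19350002, 0.025     ]), array([ 0.56061049, -0.05344769,  0.025     ])] 0.29665093784273977
rail ang -123.64853469538737
rail in rest -0.018689694400807037 0.06601761538478612
rail in rest 0.27796124344193274 0.0660176153847861
board in rest -0.0492686110698492 -0.004404619108962937
board in rest -0.003498674246067331 0.048610096223058036
board in rest 0.20832096069977574 -0.14073457011264226
board in rest 0.16412393301077344 -0.19254160341311505
[0.712376  0.2034661] [113.17060989 139.21772632]
[ 0.54614693 -0.04626955] [461.29001745 366.20849634]
[ 0.56113106 -0.05624329] [474.88777828 345.25191853]
[0.72736014 0.19349236] [127.02195368 118.77271083]
mug [0.74024069 0.36363318 0.09      ]
brush ends [ 0.5378675  -0.12441326  0.02      ] [ 0.34578502 -0.0240732   0.02      ]
```

play_rows --rows '[[[10, 20, 0], [0, 0, 0], 0], [[22, 41, 0], [0, 0, 0], 0], [[22, 41, 0], [0, 0, -1], 0], [[22, 41, 0], [0, 0, -1], 0], [[22, 41, 0], [0, 0, -1], 0], [[22, 41, 0], [0, 0, -1], 0], [[22, 41, 0], [0, 0, -1], 0], [[22, 41, 0], [0, 0, -1], 0], [[22, 41, 0], [0, 0, -1], 0], [[12, 24, 0], [0, 0, -1], 0], [[0, 40, 0], [0, 0, -1], 0], [[0, 40, 0], [0, 0, 0], 0]]'

```text
clock: 1.6
position: [0.4497, -0.1187, 0.231]
ee_rot: [0.792, -0.611, -0.0, 0.0]
ft_force: [0.5, -0.9, 0.4]
grip_width: 0.002
```

play_rows --rows '[[[-2, 40, 0], [0, 0, 0], 0], [[-2, 40, 0], [0, 0, 0], 0], [[-3, 40, 0], [0, 0, 0], 0], [[-3, 40, 0], [0, 0, 0], 0], [[-3, 40, 0], [0, 0, 0], 0], [[-3, 40, 0], [0, 0, 0], 0], [[-2, 40, 0], [0, 0, 0], 0], [[-2, 40, -20], [0, 0, 0], 0], [[-2, 20, -35], [0, 0, 0], 0], [[0, 10, -40], [0, 0, 0], 0], [[0, 0, -30], [0, 0, 0], 0], [[0, 0, 0], [0, 0, 0], 0]]'

```text
clock: 3.1
position: [0.4263, 0.2294, 0.1045]
ee_rot: [0.792, -0.61, -0.001, 0.002]
ft_force: [-0.7, -0.2, 1.0]
grip_width: 0.002
```

Run:
```python
from workcell import readout,camera,camera_info,manip
import cv2
o=readout.get_obs();print(o["clock"],o["position"],o["ft_force"])
cv2.imwrite("pics/top1.png",cv2.resize(camera("top")[110:300,150:350],None,fx=3,fy=3,interpolation=cv2.INTER_CUBIC))
cv2.imwrite("pics/wr1.png",camera("wrist"))
```

```text
3.1 [0.4263344  0.22936647 0.10453395] [-0.66096817 -0.1667531   0.95752966]
```

View pics/top1.png

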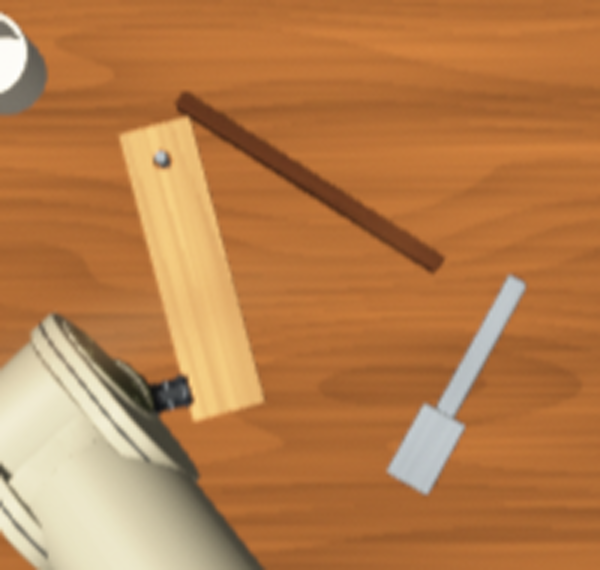

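View pics/wr1.png

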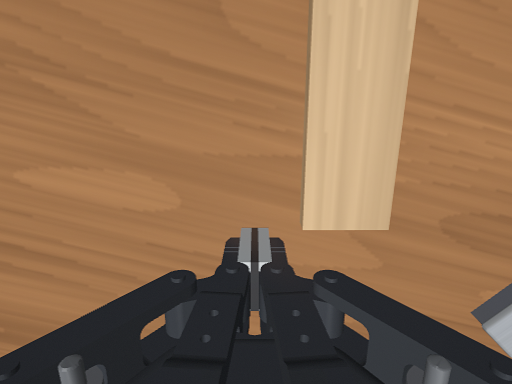

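play_rows --rows '[[[0, 0, -30], [0, 0, 0], 0], [[0, 0, -30], [0, 0, 0], 0], [[0, 0, -22], [0, 0, 0], 0], [[0, 0, -10], [0, 0, 0], 0], [[0, 0, 0], [0, 0, 0], 0], [[3, -9, 0], [0, 0, 0], 0], [[2, -7, 0], [0, 0, 0], 0], [[0, 0, 0], [0, 0, 0], 0]]'

```text
clock: 4.2
position: [0.4335, 0.213, 0.0147]
ee_rot: [0.792, -0.611, 0.0, -0.0]
ft_force: [0.3, 0.0, 0.6]
grip_width: -0.002
```

Run:
```python
from workcell import readout,camera,camera_info,manip
import cv2
o=readout.get_obs();print(o["clock"],o["position"],o["ft_force"])
cv2.imwrite("pics/top2.png",cv2.resize(camera("top")[110:300,150:350],None,fx=3,fy=3,interpolation=cv2.INTER_CUBIC))
cv2.imwrite("pics/wr2.png",camera("wrist"))
```

```text
4.2 [0.43354201 0.21302077 0.01471613] [0.26808726 0.03151112 0.57569481]
```

View pics/wr2.png

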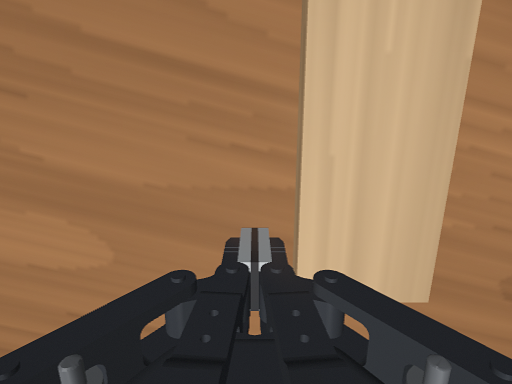

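Run:
```python
import numpy as np
peg=np.array([.6597,.2145])
def P(t,x,y):
    t=np.radians(t);return (peg+[x*np.cos(t)-y*np.sin(t),x*np.sin(t)+y*np.cos(t)])*1000
p=np.array([433.5,213.0])
for k,t in enumerate([-165.2]+list(np.arange(-163,-126,2))):
    n=P(t,.22,-.049);d=np.round(n-p,0);p=p+d;print(t,d,p)
print(P(-123.65,.22,-.049))
```

```text
-165.2 [ 1. -7.] [434.5 206. ]
-163 [ 0. -9.] [434.5 197. ]
-161 [ 1. -8.] [435.5 189. ]
-159 [ 1. -8.] [436.5 181. ]
-157 [ 2. -7.] [438.5 174. ]
-155 [ 1. -8.] [439.5 166. ]
-153 [ 2. -8.] [441.5 158. ]
-151 [ 2. -7.] [443.5 151. ]
-149 [ 2. -8.] [445.5 143. ]
-147 [ 3. -7.] [448.5 136. ]
-145 [ 3. -8.] [451.5 128. ]
-143 [ 3. -7.] [454.5 121. ]
-141 [ 3. -7.] [457.5 114. ]
-139 [ 4. -7.] [461.5 107. ]
-137 [ 4. -7.] [465.5 100. ]
-135 [ 4. -6.] [469.5  94. ]
-133 [ 4. -7.] [473.5  87. ]
-131 [ 5. -6.] [478.5  81. ]
-129 [ 5. -7.] [483.5  74. ]
-127 [ 5. -6.] [488.5  68. ]
[497.00453422  58.51543212]
```

play_rows --rows '[[[0, 0, -5], [0, 0, 0], 0], [[1, -4, 0], [0, 0, 0], 0], [[0, -4, 0], [0, 0, 1], 0], [[0, -4, 0], [0, 0, 1], 0], [[0, -4, 0], [0, 0, 1], 0], [[1, -8, 0], [0, 0, 2], 0], [[1, -8, 0], [0, 0, 2], 0], [[2, -7, 0], [0, 0, 2], 0], [[1, -8, 0], [0, 0, 2], 0]]'

```text
clock: 5.42
position: [0.4389, 0.1668, 0.0094]
ee_rot: [0.847, -0.531, 0.0, -0.0]
ft_force: [0.8, 0.7, 0.0]
grip_width: 0.0
```

Run:
```python
from workcell import readout,camera,camera_info,manip
import cv2
o=readout.get_obs();print(o["clock"],o["position"],o["ft_force"])
cv2.imwrite("pics/top3.png",cv2.resize(camera("top")[110:260,180:335],None,fx=4,fy=4,interpolation=cv2.INTER_CUBIC))
```

```text
5.425 [0.43894586 0.16675993 0.00941288] [0.835552   0.72316278 0.00894028]
```

View pics/top3.png

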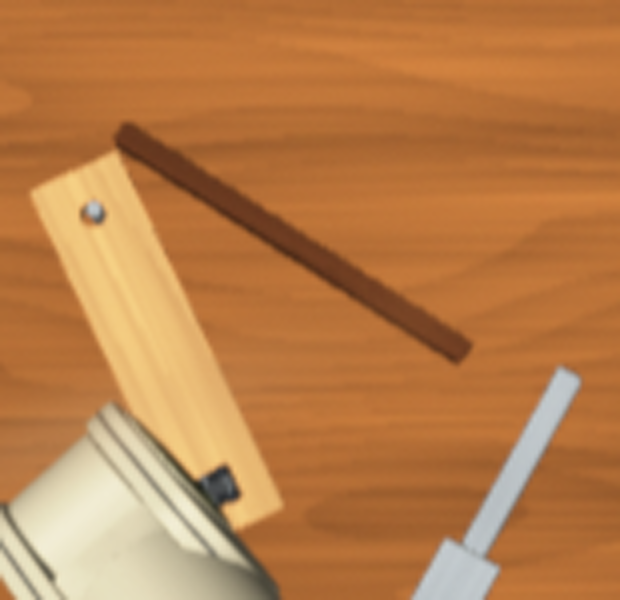

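Run:
```python
from h import *
def c(x,y,z): return p2w("top",180+(x+.5)/4-.5,110+(y+.5)/4-.5,z)[:2]
a,b,e=c(118,152,.018),c(283,507,.018),c(31,191,.018)
d=b-a;t=np.arctan2(d[1],d[0]);print(np.degrees(t),np.linalg.norm(d),np.linalg.norm(a-e))
bx=d/np.linalg.norm(d);by=np.array([-bx[1],bx[0]])
q=np.array([.4389,.1668])-b; print("tool in board x",.25+q@bx," y",.035+q@by)
hole=b-.25*bx-.035*by;print(hole)
```

```text
-155.251685061644 0.28371894498839784 0.06911392203949433
tool in board x 0.2215360481653391  y -0.045345038487199354
[0.65907211 0.21836196]
```

play_rows --rows '[[[2, -8, 0], [0, 0, 2], 0], [[2, -7, 0], [0, 0, 2], 0], [[2, -8, 0], [0, 0, 2], 0], [[3, -7, 0], [0, 0, 2], 0], [[3, -8, 0], [0, 0, 2], 0], [[3, -7, 0], [0, 0, 2], 0], [[3, -7, 0], [0, 0, 2], 0], [[4, -7, 0], [0, 0, 2], 0], [[4, -7, 0], [0, 0, 2], 0], [[4, -6, 0], [0, 0, 2], 0], [[4, -7, 0], [0, 0, 2], 0], [[5, -6, 0], [0, 0, 2], 0]]'

```text
clock: 6.98
position: [0.4777, 0.0819, 0.0093]
ee_rot: [0.939, -0.343, -0.0, 0.0]
ft_force: [-1.9, 0.5, 1.7]
grip_width: -0.0
```

Run:
```python
from workcell import readout,camera,camera_info,manip
import cv2
o=readout.get_obs();print(o["clock"],o["position"],o["ft_force"])
cv2.imwrite("pics/top4.png",cv2.resize(camera("top")[110:260,180:335],None,fx=4,fy=4,interpolation=cv2.INTER_CUBIC))
```

```text
6.975 [0.47766198 0.08187824 0.00933387] [-1.85253765  0.49391213  1.71461509]
```

View pics/top4.png

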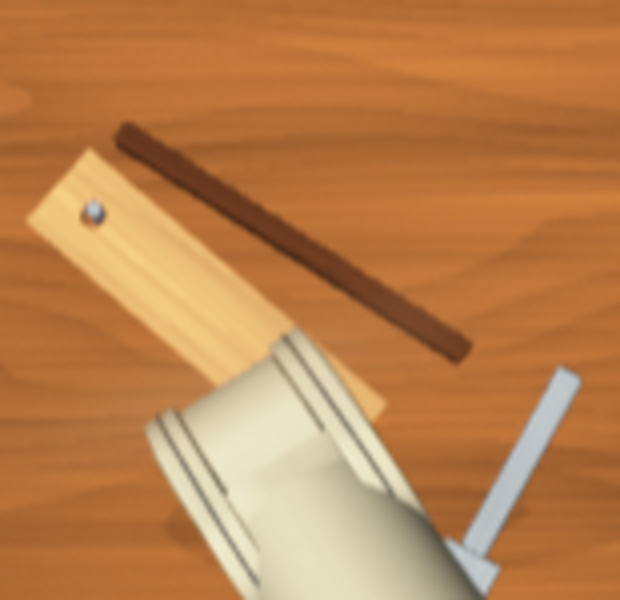

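Run:
```python
from h import *
def c(x,y,z): return p2w("top",180+(x+.5)/4-.5,110+(y+.5)/4-.5,z)[:2]
a,b=c(91,149,.018),c(387,404,.018)
d=b-a;t=np.arctan2(d[1],d[0]);print(np.degrees(t),np.linalg.norm(d))
bx=d/np.linalg.norm(d);by=np.array([-bx[1],bx[0]])
q=np.array([.4777,.0819])-b; print("tool in board x",.25+q@bx," y",.035+q@by)
hole=b-.25*bx-.035*by;print(hole)
ra=np.radians(-123.65);ex=np.array([np.cos(ra),np.sin(ra)]);ey=np.array([-ex[1],ex[0]])
q=np.array([.4777,.0819])-[.6597,.2145];print(np.degrees(np.arctan2(q@ey,q@ex)), -np.degrees(np.arctan(.049/.22)))
```

```text
-131.2030628241338 0.2837697690763018
tool in board x 0.22122378772334284  y -0.04607418487312763
[0.65809196 0.21799385]
-20.273988443631374 -12.55638026694273
```

play_rows --rows '[[[5, -7, 0], [0, 0, 2], 0], [[5, -6, 0], [0, 0, 2], 0], [[3, -3, 0], [0, 0, 1], 0], [[2, -3, 0], [0, 0, 1], 0], [[0, 0, 0], [0, 0, 0], 0]]'

```text
clock: 7.65
position: [0.4931, 0.0629, 0.0094]
ee_rot: [0.956, -0.294, 0.0, -0.0]
ft_force: [0.2, 0.3, 0.3]
grip_width: -0.0
```

Run:
```python
from workcell import readout,camera,camera_info,manip
import cv2
o=readout.get_obs();print(o["clock"],o["position"],o["ft_force"])
cv2.imwrite("pics/top5.png",cv2.resize(camera("top")[110:260,180:335],None,fx=4,fy=4,interpolation=cv2.INTER_CUBIC))
```

```text
7.65 [0.49310541 0.06294941 0.00937335] [0.17652489 0.27889935 0.27805385]
```

View pics/top5.png

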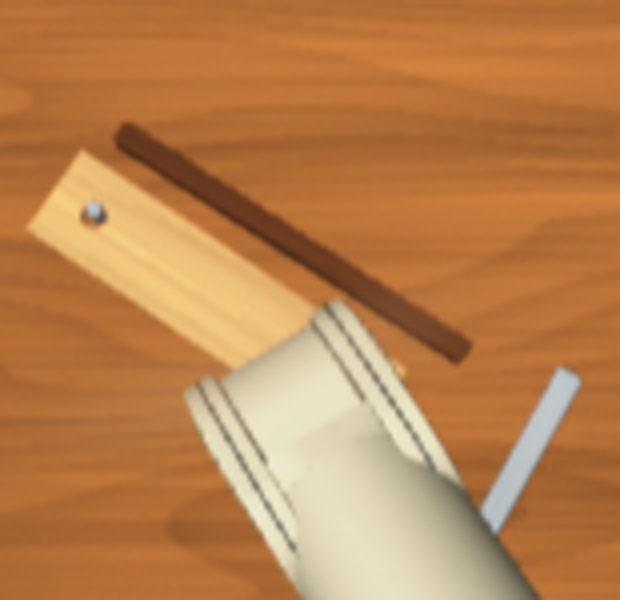

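Run:
```python
from h import *
import cv2
from workcell import camera
def c(x,y,z): return p2w("top",180+(x+.5)/4-.5,110+(y+.5)/4-.5,z)[:2]
a,b=c(83,150,.018),c(407,370,.018)
d=b-a;print(np.degrees(np.arctan2(d[1],d[0])),np.linalg.norm(d))
im=camera("scene")[140:260,180:340];cv2.imwrite("pics/sc5.png",cv2.resize(im,None,fx=5,fy=5,interpolation=cv2.INTER_CUBIC))
# subpixel edge fit in top crop
im=camera("top").astype(float);b_=im[:,:,1]
```

```text
-124.67254762476648 0.28450435310741884
```

View pics/sc5.png

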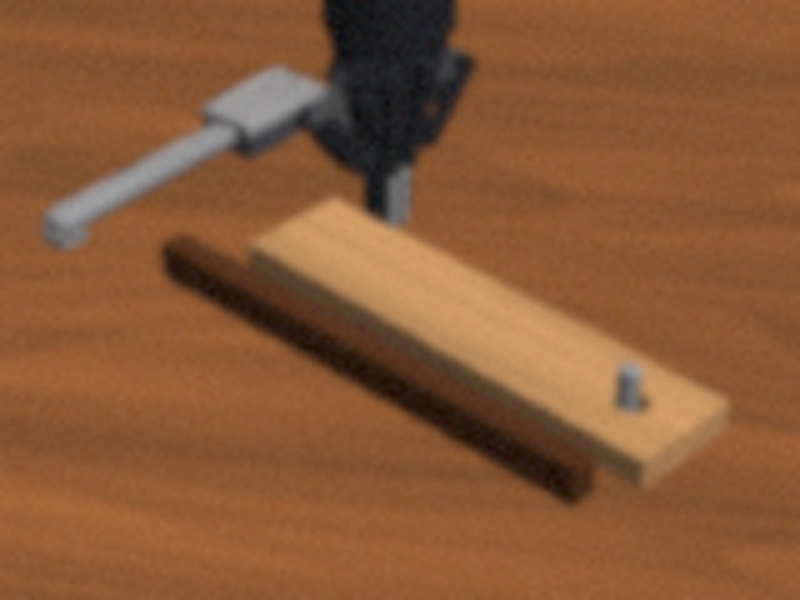

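play_rows --rows '[[[2, -1, 0], [0, 0, 0.5], 0], [[1, -1, 0], [0, 0, 0.5], 0], [[0, 0, 0], [0, 0, 0], 0], [[-8, 5, 0], [0, 0, 0], 0], [[-17, 11, 0], [0, 0, 0], 0], [[-17, 11, 10], [0, 0, 0], 0], [[-10, 10, 30], [0, 0, 0], 0], [[-5, 30, 35], [0, 0, 0], 0], [[-5, 40, 30], [0, 0, 0], 0], [[-5, 40, 20], [0, 0, 0], 0], [[-5, 40, 0], [0, 0, 0], 0], [[-5, 40, 0], [0, 0, 0], 0]]'

```text
clock: 9.3
position: [0.4174, 0.2895, 0.1345]
ee_rot: [0.958, -0.286, 0.001, 0.0]
ft_force: [0.0, -0.4, -0.4]
grip_width: -0.002
```

Run:
```python
from workcell import readout,camera,camera_info,manip
import cv2
o=readout.get_obs();print(o["clock"],o["position"],o["ft_force"])
im=camera("top");cv2.imwrite("pics/top6f.png",im)
cv2.imwrite("pics/top6.png",cv2.resize(im[110:260,180:335],None,fx=4,fy=4,interpolation=cv2.INTER_CUBIC))
```

```text
9.3 [0.41744755 0.28949704 0.13445599] [ 0.04240851 -0.41225664 -0.39081949]
```

View pics/top6.png

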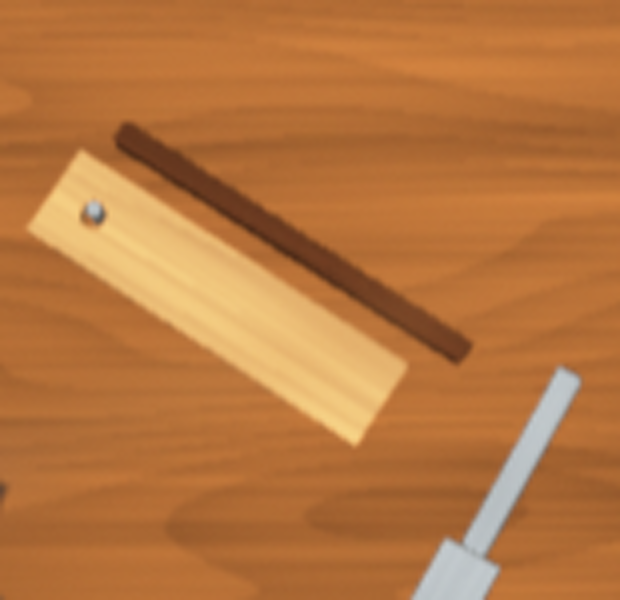

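```bash
cat > fit.py <<'E'
from h import *
import cv2,sys
im=cv2.imread(sys.argv[1]);k=8
def ang(im,kind,z,roi=(110,260,180,335)):
    r0,r1,c0,c1=roi
    s=cv2.resize(im[r0:r1,c0:c1],None,fx=k,fy=k,interpolation=cv2.INTER_CUBIC)
    h=cv2.cvtColor(s,cv2.COLOR_BGR2HSV);B,G,R=[s[:,:,i].astype(int) for i in range(3)]
    m=(G>150)&(R>200) if kind=="board" else (R<145)&(R-B>30)
    n,l,st,_=cv2.connectedComponentsWithStats(m.astype(np.uint8))
    j=1+np.argmax(st[1:,4]);c=cv2.findContours((l==j).astype(np.uint8),0,1)[0][0][:,0,:].astype(float)
    w=np.array([p2w("top",c0+(x+.5)/k-.5,r0+(y+.5)/k-.5,z)[:2] for x,y in c])
    (cx,cy),(a,b),t=cv2.minAreaRect((w*1000).astype(np.float32))
    # long edges least squares
    ctr=np.array([cx,cy]);p=w*1000-ctr;u=np.radians(t+(90 if b>a else 0));ax=np.array([np.cos(u),np.sin(u)])
    if ax[1]>0: ax=-ax
    nn=np.array([-ax[1],ax[0]]);L,W=max(a,b),min(a,b)
    out=[]
    for sg in(1,-1):
        q=p[(abs(p@ax)<L*.42)&(sg*(p@nn)>W*.3)];s_,o_=np.polyfit(q@ax,q@nn,1)
        out.append(round(float(np.degrees(np.arctan2(ax[1],ax[0])+np.arctan(s_))),2))
    print(kind,ctr,L,W,"edges angles",out)
ang(im,"board",.018);ang(im,"rail",.025)
E
python3 fit.py pics/top0.png;python3 fit.py pics/top6f.png
```

```text
board [555.40612793 188.54855347] 287.61041259765625 71.31233978271484 edges angles [-165.3, -165.2]
board [598.19671631 128.9486084 ] 286.51641845703125 71.44488525390625 edges angles [-123.85, -123.91]Traceback (most recent call last):
  File "fit.py", line 22, in <module>
    ang(im,"board",.018);ang(im,"rail",.025)
                         ~~~^^^^^^^^^^^^^^^^
  File "fit.py", line 11, in ang
    w=np.array([p2w("top",c0+(x+.5)/k-.5,r0+(y+.5)/k-.5,z)[:2] for x,y in c])
                ~~~^^^^^^^^^^^^^^^^^^^^^^^^^^^^^^^^^^^^^^^
  File "h.py", line 4, in p2w
    i=camera_info(n);T=i["world_from_camera"]
ValueError: time passes only in moves, steps and waits
Traceback (most recent call last):
  File "fit.py", line 22, in <module>
    ang(im,"board",.018);ang(im,"rail",.025)
                         ~~~^^^^^^^^^^^^^^^^
  File "fit.py", line 11, in ang
    w=np.array([p2w("top",c0+(x+.5)/k-.5,r0+(y+.5)/k-.5,z)[:2] for x,y in c])
                ~~~^^^^^^^^^^^^^^^^^^^^^^^^^^^^^^^^^^^^^^^
  File "h.py", line 4, in p2w
    i=camera_info(n);T=i["world_from_camera"]
ValueError: time passes only in moves, steps and waits
```

Too many camera_info calls; I'll cache the calibration.

```bash
sed -i 's/^from workcell import camera_info/import functools\nfrom workcell import camera_info as _ci\ncamera_info=functools.lru_cache(_ci)/' h.py
python3 fit.py pics/top6f.png; python3 -c "
from workcell import readout;o=readout.get_obs();print(o['clock'])"
```

```text
board [598.19671631 128.9486084 ] 286.51641845703125 71.44488525390625 edges angles [-123.85, -123.91]
rail [637.39239502  74.86804199] 300.70355224609375 25.52648162841797 edges angles [-123.54, -122.98]
9.35
```

View pics/top6f.png

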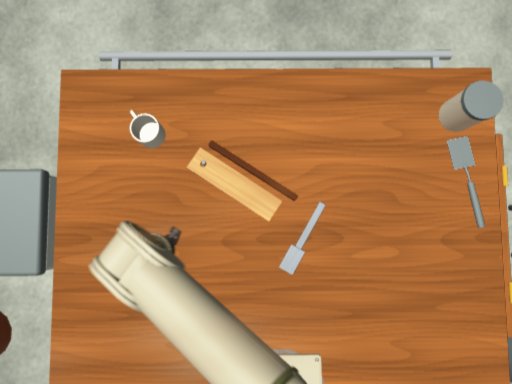

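Run:
```python
from h import *
def c(x,y,z): return p2w("top",180+(x+.5)/4-.5,110+(y+.5)/4-.5,z)[:2]
ra=np.radians(-123.55);ex=np.array([np.cos(ra),np.sin(ra)]);ey=np.array([-ex[1],ex[0]])
# rail-outer-edge based
ro=[(c(127,122,.025))@ey,(c(471,346,.025))@ey];y0=np.mean(ro)-.068
peg=c(94,209,.04);print("peg y by rail",peg@ey-y0)
for p in((408,366),(357,446),(81,149),(27,229)):
    q=c(*p,.018);print((q-peg)@ex,q@ey-y0,(q-peg)@ey)
def s(x,y,z): return p2w("scene",180+(x+.5)/5-.5,140+(y+.5)/5-.5,z)[:2]
```

```text
peg y by rail 0.0012174800234596161
0.24839639093583565 0.031596571907676174 0.030379091884216627
0.24896931735540936 -0.03666145862387371 -0.03787893864733332
-0.036719529352874855 0.03416890310739873 0.03295142308393915
-0.03664821656956705 -0.03605530382983452 -0.037272783853294064
```

```bash
python3 -c "
from workcell import manip;print(manip.hand_in())"
```

```text
the job is handed in; nothing more can be done
None
```

The board now lies alongside the rail and very nearly parallel with it. It is flat on the top, with the peg still in its hole. I turned it about 41° with closed fingers on its y = -35 edge, about 220 mm from the hole. I then backed the arm off clear of everything and handed in at about 9.4 s.

**Last checks, from the top camera:**
- **Angle:** the board is at about -123.9° and the rail at about -123.6°, so they agree to within about half a degree. One fitted rail edge gave -123.0°, because the rail's side face is visible there; I did not rely on it.
- **Gap:** the middle of the free end is about 3 mm short of the ideal line, leaving roughly 16–18 mm to the rail, which was never touched. Gap estimates disagreed by a few millimetres; a cruder one from the shape centres gave up to 22 mm.
- **Mug and brush:** both look unmoved by eye in the pictures.
- **Wrist force:** readings at the end of each move stayed under about 3 N.

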